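# Shut the bookbinder's tool chest

### The job

Close up the small wooden tool chest on the cutting mat by pushing with the fingertips: first push both drawers fully home, and only then push the lid down until it is fully shut. Do not pick anything up, do not pull the drawers or the lid further open, do not shove the chest along the mat, and leave the weight, the jar and the thread cone where they stand.

Things in the scene. Friction and masses are not known exactly. Their poses are not given: they have to be found in the camera images.
- chest: plywood tool chest, a loose box of 5 kg in all on the mat, 170 deep (x) x 280 wide (y) x 100 mm high without its lid. Origin: centre of its underside; its -x side, with the drawers, faces roughly to the robot, z up. Walls 8 mm. In its upper half is an open tray holding thread spools and tools (all fixed, below the rim); in its lower half are two drawers side by side. The chest slides only when pushed with more than about 20 N.
- drawer_left (a joint): how far the left drawer (chest's +y side) is out, in m: 0 fully home, at most 0.10. It moves along the chest's x, stays where it is left, and takes about 2 N to push.
- drawer_left_front (a point): centre of the outer face of the left drawer's flat front panel, which is 137 wide (y) x 52 high (z) x 10 mm thick, moves with the drawer, and has a dark finger spot but no handle. Fully home it is at (-0.095, 0.070, 0.030) m in the chest's frame, so the panel then stands 10 mm proud of the chest's front wall above it.
- drawer_right (a joint): how far the right drawer (chest's -y side) is out, in m; same as the left one.
- drawer_right_front (a point): centre of the outer face of the right drawer's front panel, same size; fully home at (-0.095, -0.070, 0.030) m in the chest's frame.
- lid (a joint): opening angle of the lid in rad: 0 shut (lying flat on the chest), 1.5 upright at its stop. The stiff hinge keeps the lid at any angle; pushing it down at its free edge takes about 2 to 4 N.
- lid_hinge (a point): middle of the lid's hinge line, along the rear (+x) top edge of the chest, at (0.085, 0, 0.100) m in the chest's frame. The lid is a flat board 180 mm from hinge to free edge, 280 wide and 10 mm thick; shut, it lies from 100 to 110 mm above the mat and overhangs the front wall by 10 mm. Opening raises the free edge, on the robot's side, up and back.
- lid_edge (a point): middle of the lid's free edge, on its outer (upper when shut) face; moves with the lid.
- weight: grey metal eight-sided bookbinder's weight, 84 mm across the corners, 50 mm high plus a 14 mm knob, 0.9 kg, loose; origin at the centre of its underside. Bystander.
- paste_jar: paste jar with a lid, diameter 68, height 80 mm, loose; origin at the centre of its underside. Bystander.
- thread_cone: cone of cream thread, foot diameter 68, height 82 mm, loose; origin at the centre of its underside. Bystander.

How it is judged:
On the way, in this order (a step that is already met when the one before it is completed fails the run):
1. both drawers fully home, the lid still up (value of joint each of drawer_left, drawer_right below 0.005 m and value of joint lid above 0.5 rad), for 0.2 s.
2. the lid shut (value of joint lid below 0.04 rad), for 0.2 s.
At the end, for the whole second after the job is handed in: Both drawers within 5 mm of fully home, the lid within 0.04 rad of shut, the chest flat on the mat, at rest and within 25 mm of where it stood, the weight, jar and cone upright and within 30 mm of where they stood (value of joint each of drawer_left, drawer_right below 0.005 m and value of joint lid below 0.04 rad and distance of chest from where it was at the start of the episode below 0.025 m and angle between chest's own z axis and vertical below 0.03 rad and linear speed of chest below 0.02 m/s and distance of each of weight, paste_jar, thread_cone from where it was at the start of the episode below 0.03 m and angle between each of weight, paste_jar, thread_cone's own z axis and vertical below 0.1 rad); the robot touches nothing.
It fails at once if the chest is shoved more than 25 mm or lifted 10 mm (distance of chest from where it was at the start of the episode above 0.025 m or height (world z) of chest above 0.01 m).
It fails at once if a drawer is pulled further open, beyond 90 mm (value of joint any of drawer_left, drawer_right above 0.09 m).
It fails at once if the lid is pushed further open, beyond 1.4 rad (value of joint lid above 1.4 rad).
It fails at once if the weight, jar or cone is moved more than 30 mm, tipped or lifted 15 mm (distance of any of weight, paste_jar, thread_cone from where it was at the start of the episode above 0.03 m or angle between any of weight, paste_jar, thread_cone's own z axis and vertical above 0.3 rad or height (world z) of any of weight, paste_jar, thread_cone above 0.015 m).
It also fails if it takes over 64 s, if anything falls off the work surface, if the arm or the gripper's body presses on something with over 40 N, if the wrist force passes 120 N, or if a joint passes its speed limit or range.

### The arm

A 7-joint arm with a two-finger parallel gripper is mounted at the origin on the work surface. World frame = base frame: x ahead of the robot, y to its left, z up, the work surface at z = 0. Lengths are in m, angles in rad, forces in N, time in s.
With the tool pointing down it reaches from about 0.4 to 0.85 m from the base axis. Payload 10.4 kg.
Tool frame: the origin (TCP) lies midway between the tips of the shut fingers; the grasp point (between the pads) lies 19 mm behind it; z points along the fingers, y is the line along which they close (so a half turn about z gives the same grasp; the last joint's range is limited). The gripper opens to 87 mm and grips with 3 to 60 N. Pads are 19 mm wide; open, the fingers measure 117 mm over their backs; the gripper's body (75 mm by 190 mm) begins 51 mm behind the grasp point.
Start: joints at [-1.136, 0.332, -0.065, 1.46, 0.022, 1.35, -0.088], TCP at [0.276, 0.561, 0.223] pointing down, gripper open.
Joint ranges: [-2.6, 2.6], [-0.5, 2.12], [-1.47, 1.34], [0.16, 2.42], [-1.27, 4.41], [0.06, 2.06], [-2.6, 2.6]. Speed limits (rad/s): [2.22, 2.22, 2.79, 2.79, 3.14, 3.14, 3.14].

### API

Orientations are given as a unit quaternion [x, y, z, w].
In Python, from bench import r gives the robot as it stands.
- The arm moves only by the tool arm_command, never from a script. Its arguments are lists of equal length, an entry for each row: "xyz": the shift along the world's x, y, z in m, a list of three; "rot": the turn, a rotation vector about the world's x, y, z in rad, a list of three. In form: {"xyz": [[tx, ty, tz], ...], "rot": [[ax, ay, az], ...]}. A call has 1 to 20 rows; each row is the pose to reach, as a shift and turn from the pose commanded when the call began; what a row does not reach only later rows make up. A row lasts 1/12 s, in which the tool goes at most 41.7 mm and 7.16 degrees, less where a joint would pass 70% of its speed; a pose out of reach is approached as far as the arm can. A call with a gripper value outside its range is refused whole. "grip" is the opening, from 0 (shut) to 1 (fully open), set as the call begins (left out, the last holds). The fingers move at their own pace and stop on an object; "squeeze" is the grip in N (left out, the last holds). Time passes only in rows, so rows that repeat a pose let the fingers close. It gives the time, the measured TCP pose, the force, the opening and the grip force at its end, in the units of the state.
- r.read_state(): the state, without advancing time (a new reading comes with each control period).
- r.camera(name): name is "scene" or "top"; returns the picture (420x560x3 uint8, red, green, blue); there is no depth.
- r.camera_model(name): a dict with "fx", "fy", "cx", "cy" (pixels), "k1" (the pictures are not rectified: a ray, as slopes to the right and down, at radius r is drawn at 1 + k1 r^2 times it, then the intrinsics apply), "T" (4x4, takes a point from camera to world coordinates). Camera axes: x right, y up, looking along -z (the intrinsics and any distortion apply to the point x, -y, -z); pixel columns grow to the right and rows downward; lengths in m; the calibration is good to about 2 mm. A picture is of the moment at which its call begins. camera_model takes no time and is no camera call.
- r.close_job(): hands the job in; it is judged then, once.
Trained networks look in the newest picture that a camera, given by its name, has taken for a name from the list of things; names that differ only in an ending like _2 or _b are one class to them, and where a whole thing is asked for, a point or a joint stands for the part that bears it (a point fixed in the world has none). Each returns a list of dicts, best first, with "conf" (0 to 1); they miss things now and then, are a little off and sometimes report something else, mostly with a low value. They report only what shows in the picture. A call takes as long as a camera call.
- r.look_for(label, camera): "at" ([x, y, z] in m, in the coordinates of the camera as it stood for that picture, good to about 4 mm: the middle of the surface that is visible of it).
- r.spot_point(label, camera): "at" ([x, y, z] in m, in the coordinates of the camera as it stood for that picture, good to about 4 mm: a listed point, or the origin of a listed thing).
The state is a dict: "time": time; "joint_positions": joint angles; "joint_vel": joint speeds; "joint_torque": joint torques, N m; "ee_pos": TCP position; "eef_rot": TCP orientation; "ft_force": force on the tool from outside, world axes, zero at the start; "torque": the same for the moment, N m; "width": finger opening in m; "grip_force": force on a finger pad.
Only numpy, scipy, OpenCV 4.12 (cv2) and the standard library are available. Lean on these libraries where they do the work, as an engineer would, in place of code of your own. Each camera call takes 0.05 s, during which the arm holds its last target. There are 200 camera calls.

## Working session

There is one attempt and no reset: what is moved stays moved. The work goes in short steps, Python scripts to look and compute and a tool call to move; the robot and the scene stay as the last step left them, time stands still between calls to the robot, and variables do not carry over. Pictures are saved under pics/ and viewed, at most 10 in all, crops included, and the job is handed in when it is done.

Besides the shell and the picture viewer there is one more tool, called after "Emit:" as name(argument=value, ...), one argument or row to a line, values as JSON. arm_command: Moves the arm, as the interface text tells. Its arguments: {"type":"object","properties":{"xyz":{"type":"array"},"rot":{"type":"array"},"grip":{"type":"number"},"squeeze":{"type":"number"}},"required":["xyz","rot"]}

```bash
mkdir -p pics && cat > h.py <<'E'
import numpy as np,cv2
from bench import r
def w(cam,p):
    T=np.array(r.camera_model(cam)["T"]);return T[:3,:3]@np.array(p)+T[:3,3]
def snap(cam,fn):
    im=r.camera(cam);cv2.imwrite(fn,cv2.cvtColor(im,cv2.COLOR_RGB2BGR))
def pts(cam,labels):
    for l in labels:
        for d in r.spot_point(l,cam)[:2]: print(cam,l,round(d["conf"],2),w(cam,d["at"]).round(3))
E
python3 - <<'E'
from h import *
L=["chest","drawer_left_front","drawer_right_front","lid_hinge","lid_edge","weight","paste_jar","thread_cone"]
a=[]
for c in("scene","top"):
    snap(c,f"pics/{c}0.png");pts(c,L)
s=r.read_state();print(s["time"],s["ee_pos"],s["eef_rot"],s["ft_force"])
a=[cv2.imread(f"pics/{c}0.png") for c in("scene","top")]
E
```

```text
scene drawer_left_front 0.61 [0.484 0.139 0.032]
scene drawer_right_front 0.63 [ 0.447 -0.005  0.029]
scene lid_hinge 0.79 [0.701 0.091 0.099]
scene lid_edge 0.92 [0.639 0.084 0.27 ]
scene weight 0.95 [0.405 0.341 0.003]
scene thread_cone 0.95 [0.578 0.345 0.005]
top chest 0.84 [ 0.617  0.079 -0.001]
top chest 0.37 [0.645 0.084 0.269]
top drawer_left_front 0.64 [0.484 0.147 0.029]
top drawer_right_front 0.77 [ 0.446 -0.004  0.031]
top lid_hinge 0.56 [0.702 0.085 0.104]
top lid_edge 0.75 [0.647 0.082 0.268]
top weight 0.61 [ 0.4    0.34  -0.002]
top paste_jar 0.85 [ 0.641 -0.16  -0.001]
top paste_jar 0.53 [0.486 0.144 0.029]
top thread_cone 0.91 [ 0.574  0.342 -0.005]
0.9 [0.27621468 0.56068201 0.22259521] [ 2.26900628e-01  9.73917913e-01  6.50038018e-05 -1.01455195e-05] [-0.32730956 -0.88146803  0.44614304]
```

View pics/scene0.png

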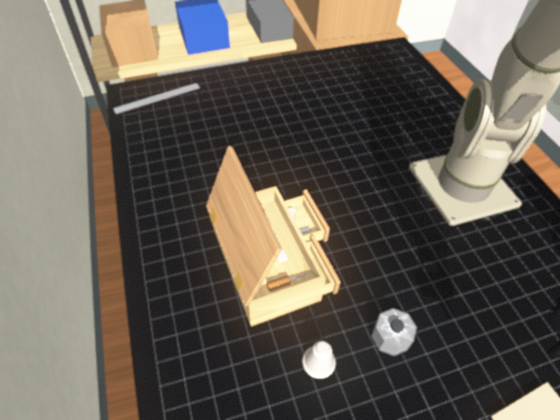

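View pics/top0.png

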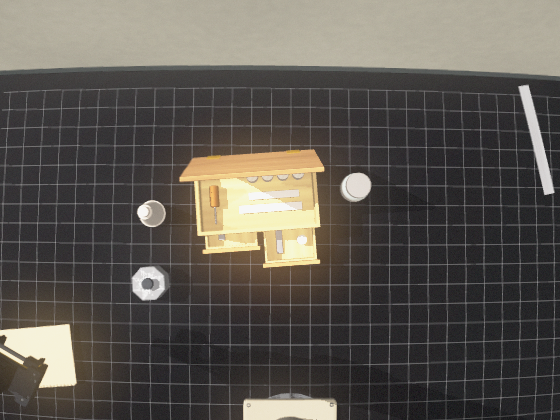

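The scene and top views agree. The chest is at about (0.617, 0.079) with a yaw of about 0.06. The left drawer is about 34 mm out, with its panel at top-view px (230,249), and the right one about 79 mm out, at px (291,263). The lid is about 70° up. The jar, cone and weight are clear of the front. I'm moving to the front of the left drawer.

Emit:
arm_command(
  xyz=[
    [0.134,-0.418,0],
    [0.134,-0.418,0],
    [0.134,-0.418,0],
    [0.134,-0.418,0],
    [0.134,-0.418,0],
    [0.134,-0.418,0],
    [0.134,-0.418,0],
    [0.134,-0.418,0],
    [0.134,-0.418,0],
    [0.134,-0.418,0],
    [0.134,-0.418,0],
    [0.134,-0.418,0],
    [0.134,-0.418,0],
    [0.134,-0.418,0],
    [0.134,-0.418,0],
    [0.134,-0.418,0],
  ],
  rot=[
    [0,0,0.52],
    [0,0,0.52],
    [0,0,0.52],
    [0,0,0.52],
    [0,0,0.52],
    [0,0,0.52],
    [0,0,0.52],
    [0,0,0.52],
    [0,0,0.52],
    [0,0,0.52],
    [0,0,0.52],
    [0,0,0.52],
    [0,0,0.52],
    [0,0,0.52],
    [0,0,0.52],
    [0,0,0.52],
  ],
  grip=0,
)

```text
time: 2.23
ee_pos: [0.4099, 0.1437, 0.2225]
eef_rot: [-0.032, 0.999, -0.0, -0.0]
ft_force: [0.4, -0.1, -0.3]
width: 0.0006
grip_force: 0.0
```

Emit:
arm_command(
  xyz=[
    [0,0,-0.04],
    [0,0,-0.08],
    [0,0,-0.12],
    [0,0,-0.16],
    [0,0,-0.182],
    [0,0,-0.182],
    [0.02,0,-0.182],
    [0.04,0,-0.182],
    [0.05,0,-0.182],
    [0.06,0,-0.182],
    [0.068,0,-0.182],
    [0.076,0,-0.182],
    [0.084,0,-0.182],
    [0.088,0,-0.182],
    [0.088,0,-0.182],
  ],
  rot=[
    [0,0,0],
    [0,0,0],
    [0,0,0],
    [0,0,0],
    [0,0,0],
    [0,0,0],
    [0,0,0],
    [0,0,0],
    [0,0,0],
    [0,0,0],
    [0,0,0],
    [0,0,0],
    [0,0,0],
    [0,0,0],
    [0,0,0],
  ],
)

```text
time: 3.48
ee_pos: [0.499, 0.1425, 0.0407]
eef_rot: [-0.031, 1.0, -0.0, 0.0]
ft_force: [-0.7, 0.3, 0.1]
width: 0.0003
grip_force: 0.0
```

Emit:
arm_command(
  xyz=[
    [0.003,0,0],
    [0.006,0,0],
    [0.009,0,0],
    [0.009,0,0],
  ],
  rot=[
    [0,0,0],
    [0,0,0],
    [0,0,0],
    [0,0,0],
  ],
)

```text
time: 3.82
ee_pos: [0.5047, 0.1427, 0.0401]
eef_rot: [-0.031, 1.0, -0.0, -0.003]
ft_force: [-13.2, 0.0, 8.7]
width: 0.0004
grip_force: 6.4
```

```bash
python3 - <<'E'
from h import *
snap("top","pics/top1.png");pts("top",["drawer_left_front","drawer_right_front"])
im=cv2.imread("pics/top1.png")[140:280,170:380];cv2.imwrite("pics/top1c.png",cv2.resize(im,(800,533),interpolation=cv2.INTER_CUBIC))
E
```

```text
top drawer_right_front 0.59 [ 0.449 -0.001  0.031]
```

View pics/top1c.png

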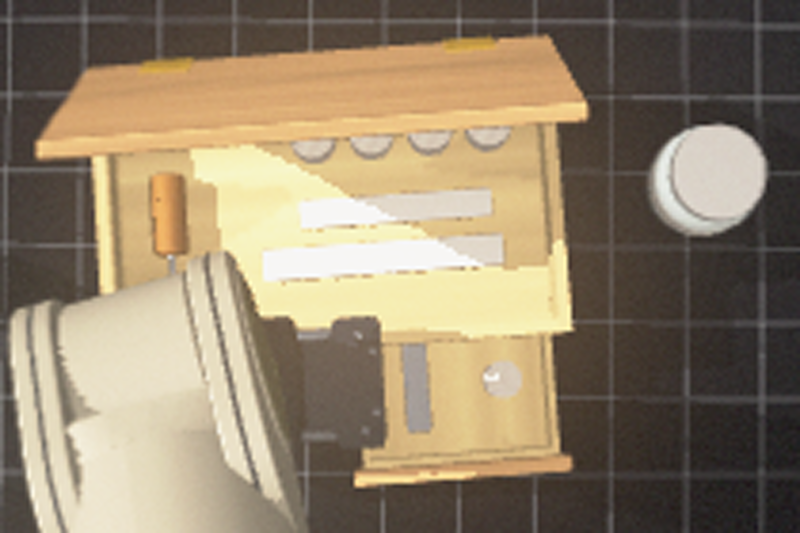

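Force has risen to 13 N, so the left drawer seems to be at its stop. The arm hides its panel in the crop, and the right drawer is still out. Next I'll back off and move to the right drawer.

Emit:
arm_command(
  xyz=[
    [-0.03,0,0],
    [-0.07,0,0],
    [-0.1,0,0],
    [-0.1,-0.04,0],
    [-0.1,-0.08,0],
    [-0.1,-0.12,0],
    [-0.1,-0.14,0],
    [-0.1,-0.14,0],
    [-0.1,-0.14,0],
  ],
  rot=[
    [0,0,0],
    [0,0,0],
    [0,0,0],
    [0,0,0],
    [0,0,0],
    [0,0,0],
    [0,0,0],
    [0,0,0],
    [0,0,0],
  ],
)

```text
time: 4.72
ee_pos: [0.4075, 0.0017, 0.0408]
eef_rot: [-0.03, 1.0, 0.0, 0.0]
ft_force: [-0.3, 0.5, 0.5]
width: 0.0005
grip_force: 0.0
```

```bash
python3 - <<'E'
from h import *
snap("scene","pics/scene2.png");pts("scene",["drawer_left_front","drawer_right_front"])
snap("top","pics/top2.png");pts("top",["drawer_left_front","drawer_right_front","chest"])
im=cv2.imread("pics/top2.png")[140:280,170:380];cv2.imwrite("pics/top2c.png",cv2.resize(im,(800,533),interpolation=cv2.INTER_CUBIC))
E
```

```text
scene drawer_right_front 0.84 [ 0.451 -0.002  0.031]
top drawer_left_front 0.64 [0.514 0.145 0.029]
top drawer_right_front 0.68 [ 0.45  -0.003  0.029]
top chest 0.84 [ 0.618  0.08  -0.004]
```

View pics/top2c.png

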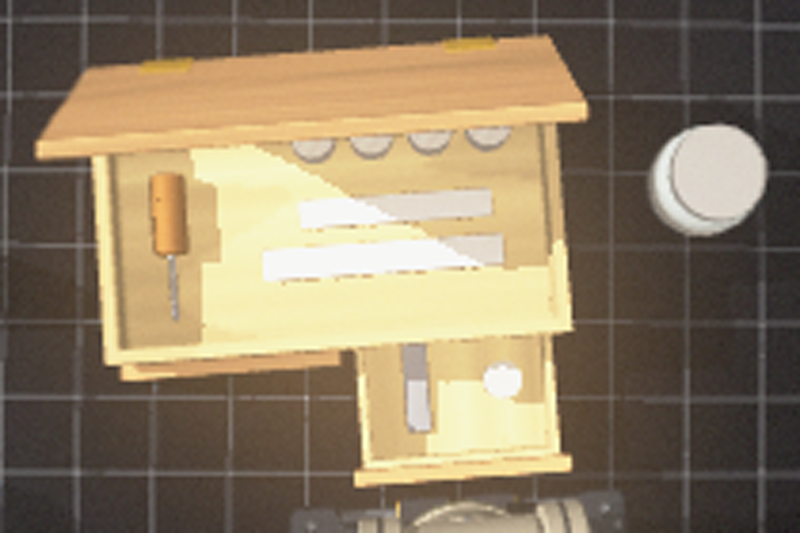

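The left panel is flush under the front wall at crop px (230,365), reported at x = 0.514 against an expected 0.518. The chest hasn't moved. Now the right drawer.

Emit:
arm_command(
  xyz=[
    [0.015,0,0],
    [0.024,0,0],
    [0.032,0,0],
    [0.04,0,0],
    [0.048,0,0],
    [0.056,0,0],
    [0.064,0,0],
    [0.072,0,0],
    [0.08,0,0],
    [0.088,0,0],
    [0.096,0,0],
    [0.098,0,0],
    [0.1,0,0],
    [0.102,0,0],
    [0.104,0,0],
    [0.104,0,0],
  ],
  rot=[
    [0,0,0],
    [0,0,0],
    [0,0,0],
    [0,0,0],
    [0,0,0],
    [0,0,0],
    [0,0,0],
    [0,0,0],
    [0,0,0],
    [0,0,0],
    [0,0,0],
    [0,0,0],
    [0,0,0],
    [0,0,0],
    [0,0,0],
    [0,0,0],
  ],
)

```text
time: 6.4
ee_pos: [0.5114, 0.0026, 0.0406]
eef_rot: [-0.031, 1.0, -0.0, 0.0]
ft_force: [0.0, -0.1, -0.4]
width: 0.0004
grip_force: 0.0
```

Emit:
arm_command(
  xyz=[
    [0.002,0,0],
    [0.004,0,0],
    [0.006,0,0],
    [0.006,0,0],
  ],
  rot=[
    [0,0,0],
    [0,0,0],
    [0,0,0],
    [0,0,0],
  ],
)

```text
time: 6.73
ee_pos: [0.5155, 0.0027, 0.0402]
eef_rot: [-0.031, 1.0, 0.0, -0.002]
ft_force: [-10.6, -0.8, 6.5]
width: 0.0004
grip_force: 4.9
```

Right drawer is at its stop too (10.6 N). I'll back off, rise and go behind the lid.

Emit:
arm_command(
  xyz=[
    [-0.035,0,0],
    [-0.07,0,0],
    [-0.07,0,0.04],
    [-0.07,0,0.08],
    [-0.07,0,0.12],
    [-0.07,0,0.16],
    [-0.07,0,0.2],
    [-0.07,0,0.24],
    [-0.07,0,0.28],
    [-0.07,0,0.32],
    [-0.07,0,0.32],
    [-0.07,0,0.32],
  ],
  rot=[
    [0,0,0],
    [0,0,0],
    [0,0,0],
    [0,0,0],
    [0,0,0],
    [0,0,0],
    [0,0,0],
    [0,0,0],
    [0,0,0],
    [0,0,0],
    [0,0,0],
    [0,0,0],
  ],
)

```text
time: 7.73
ee_pos: [0.4484, 0.0025, 0.3629]
eef_rot: [-0.031, 1.0, 0.001, 0.002]
ft_force: [-0.2, -0.9, -1.2]
width: 0.0006
grip_force: 0.0
```

```bash
python3 - <<'E'
from h import *
snap("scene","pics/scene3.png");pts("scene",["drawer_left_front","drawer_right_front","lid_edge","lid_hinge"])
snap("top","pics/top3.png");pts("top",["drawer_left_front","drawer_right_front","chest","lid_edge","lid_hinge"])
im=cv2.imread("pics/scene3.png")[130:340,180:420]
cv2.imwrite("pics/c3.png",cv2.resize(im,(680,595),interpolation=cv2.INTER_CUBIC))
print(r.read_state()["ee_pos"])
E
```

```text
scene lid_edge 0.68 [0.702 0.089 0.105]
scene lid_edge 0.62 [0.637 0.083 0.27 ]
scene lid_hinge 0.93 [0.703 0.09  0.103]
top drawer_left_front 0.83 [0.521 0.146 0.03 ]
top drawer_right_front 0.81 [0.523 0.004 0.029]
top chest 0.83 [ 0.616  0.082 -0.003]
top lid_edge 0.76 [0.644 0.081 0.269]
top lid_hinge 0.59 [0.701 0.085 0.104]
[0.44715872 0.00265716 0.36032002]
```

View pics/c3.png

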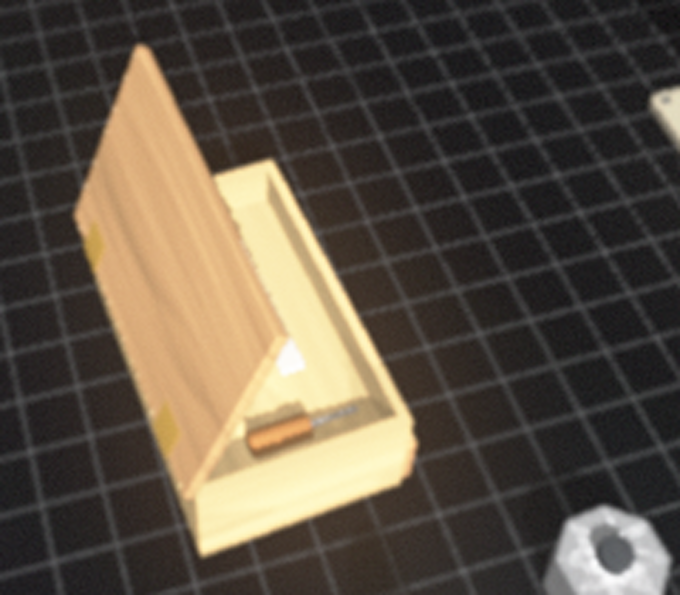

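Both drawers are home: the panels sit flush in the crop near px (410,450), at x of 0.521 and 0.523. The lid is still up, with its edge at (0.643, 0.083, 0.27). I'm going over and behind it.

Emit:
arm_command(
  xyz=[
    [0.04,0.012,0],
    [0.08,0.024,0],
    [0.12,0.036,0],
    [0.16,0.048,0],
    [0.2,0.06,0],
    [0.24,0.072,0],
    [0.268,0.08,0],
    [0.268,0.08,0],
    [0.268,0.08,0],
    [0.268,0.08,0],
    [0.268,0.08,-0.03],
    [0.268,0.08,-0.06],
    [0.268,0.08,-0.09],
    [0.268,0.08,-0.12],
    [0.268,0.08,-0.125],
    [0.268,0.08,-0.125],
  ],
  rot=[
    [0,0,0],
    [0,0,0],
    [0,0,0],
    [0,0,0],
    [0,0,0],
    [0,0,0],
    [0,0,0],
    [0,0,0],
    [0,0,0],
    [0,0,0],
    [0,0,0],
    [0,0,0],
    [0,0,0],
    [0,0,0],
    [0,0,0],
    [0,0,0],
  ],
)

```text
time: 9.62
ee_pos: [0.7137, 0.0825, 0.2355]
eef_rot: [-0.031, 1.0, 0.0, -0.001]
ft_force: [-0.2, -0.7, 0.6]
width: 0.0006
grip_force: 0.0
```

```bash
python3 - <<'E'
import numpy as np
t=np.array([1.183,1.05,.9,.75,.6,.45,.3,.15,.05,0])
s=.14;h=.013
print(np.c_[t,.7015-s*np.cos(t)+.01*np.sin(t)+h,.1+s*np.sin(t)+.01*np.cos(t)].round(3))
E
```

```text
[[1.183 0.671 0.233]
 [1.05  0.654 0.226]
 [0.9   0.635 0.216]
 [0.75  0.619 0.203]
 [0.6   0.605 0.187]
 [0.45  0.593 0.17 ]
 [0.3   0.584 0.151]
 [0.15  0.578 0.131]
 [0.05  0.575 0.117]
 [0.    0.574 0.11 ]]
```

Emit:
arm_command(
  xyz=[
    [-0.02,0,0],
    [-0.035,0,0],
    [-0.043,0,-0.002],
    [-0.052,0,-0.005],
    [-0.06,0,-0.009],
    [-0.07,0,-0.014],
    [-0.079,0,-0.019],
    [-0.087,0,-0.025],
    [-0.095,0,-0.032],
    [-0.102,0,-0.04],
    [-0.109,0,-0.048],
    [-0.115,0,-0.056],
    [-0.121,0,-0.065],
    [-0.126,0,-0.074],
    [-0.13,0,-0.084],
    [-0.133,0,-0.094],
    [-0.136,0,-0.104],
    [-0.136,0,-0.104],
  ],
  rot=[
    [0,0,0],
    [0,0,0],
    [0,0,0],
    [0,0,0],
    [0,0,0],
    [0,0,0],
    [0,0,0],
    [0,0,0],
    [0,0,0],
    [0,0,0],
    [0,0,0],
    [0,0,0],
    [0,0,0],
    [0,0,0],
    [0,0,0],
    [0,0,0],
    [0,0,0],
    [0,0,0],
  ],
)

```text
time: 11.12
ee_pos: [0.5779, 0.0827, 0.1296]
eef_rot: [-0.031, 1.0, -0.0, -0.001]
ft_force: [-0.7, 0.3, 0.3]
width: 0.0004
grip_force: 0.0
```

Emit:
arm_command(
  xyz=[
    [0,0,-0.006],
    [0,0,-0.012],
    [0,0,-0.016],
    [0,0,-0.019],
    [0,0,-0.022],
    [0,0,-0.022],
  ],
  rot=[
    [0,0,0],
    [0,0,0],
    [0,0,0],
    [0,0,0],
    [0,0,0],
    [0,0,0],
  ],
)

```text
time: 11.62
ee_pos: [0.5792, 0.0827, 0.1104]
eef_rot: [-0.031, 1.0, 0.0, -0.0]
ft_force: [-7.0, -0.4, 11.3]
width: 0.0004
grip_force: 5.9
```

Emit:
arm_command(
  xyz=[
    [0,0,-0.001],
    [0,0,-0.001],
    [0,0,0.02],
    [0,0,0.06],
    [0,0,0.1],
    [-0.04,0,0.14],
    [-0.08,0,0.18],
    [-0.12,0.02,0.2],
    [-0.16,0.06,0.2],
    [-0.2,0.1,0.2],
    [-0.2,0.14,0.2],
    [-0.2,0.14,0.2],
    [-0.2,0.14,0.2],
  ],
  rot=[
    [0,0,0],
    [0,0,0],
    [0,0,0],
    [0,0,0],
    [0,0,0],
    [0,0,0],
    [0,0,0],
    [0,0,0],
    [0,0,0],
    [0,0,0],
    [0,0,0],
    [0,0,0],
    [0,0,0],
  ],
)

```text
time: 12.7
ee_pos: [0.3754, 0.2287, 0.3102]
eef_rot: [-0.035, 0.999, 0.001, 0.0]
ft_force: [0.7, 0.5, -0.1]
width: 0.0006
grip_force: 0.0
```

```bash
python3 - <<'E'
from h import *
snap("scene","pics/scene4.png");pts("scene",["lid_edge","lid_hinge"])
snap("top","pics/top4.png");pts("top",["drawer_left_front","drawer_right_front","chest","lid_edge","lid_hinge"])
im=cv2.imread("pics/scene4.png")[130:340,180:420]
cv2.imwrite("pics/c4.png",cv2.resize(im,(680,595),interpolation=cv2.INTER_CUBIC))
E
```

```text
scene lid_edge 0.61 [0.52  0.075 0.106]
scene lid_hinge 0.65 [0.7   0.091 0.1  ]
top chest 0.68 [ 0.618  0.086 -0.003]
top lid_edge 0.69 [0.525 0.073 0.107]
top lid_hinge 0.76 [0.699 0.085 0.104]
```

View pics/c4.png

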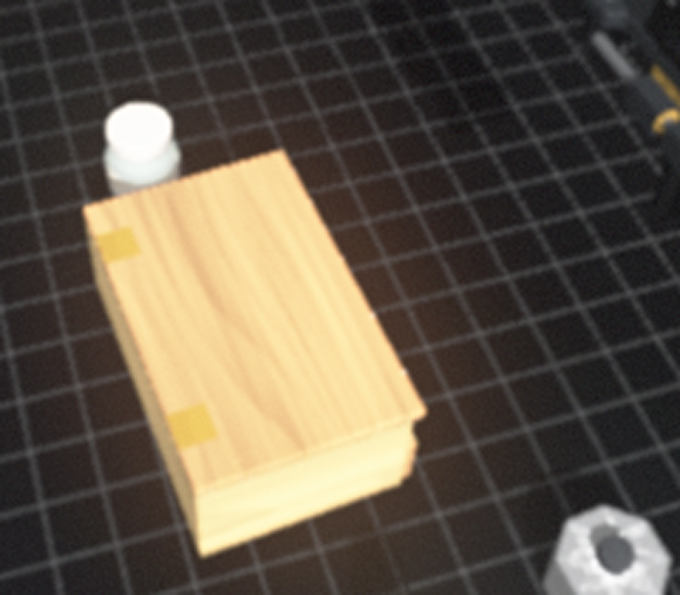

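The lid lies flat, with its front corner at crop px (425,412) and its edge at z of about 0.107. The drawers are still home, and the chest and bystanders haven't moved. Handing in.

```bash
python3 -c "
from bench import r
print(r.close_job())"
```

```text
the job is handed in; nothing more can be done
None
```

I pushed both drawers home, then shut the lid, and handed the job in at about 13 s of the 64 s allowed; my last pictures showed the lid flat and the chest unmoved, but the hand-in returned no verdict.

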